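# Clamp a honey jar in a ratchet jar vise and hold it

### The job

Clamp the honey jar in the jar vise so that its tight lid can be twisted off: first slide the yellow lock catch all the way out to its end stop, then pump the red trigger against the black post, letting it spring back between squeezes, until the jaw holds the jar against the rear stop with the rubber cushion about half pressed in, never so hard that the cushion bottoms out. Move the jaw only with the trigger, do not touch or tip the jar, and leave the other things on the worktop where they are. Finish while still squeezing the trigger, keeping the jar gently clamped.

Things in the scene. Friction and masses are not known exactly. Their poses are not given: they have to be found in the camera images.
- jar_vise: Grey bench vise for jars, fixed to the worktop. Origin on the worktop, under the middle of the squeeze grip; z up, +y the clamping direction (to jar and stop), -x the side of the lock catch. Base plate x +-45, y -60 to 245, z 10 mm. Fixed black post x +-16, y 17 to 33, top z 136 mm. Grey housing y 10 to 62, z to 72 mm. The jaw's steel toothed bar sticks out behind, to y -105 mm, z 36 to 52
- squeeze_mid (a point): Fixed point of the vise, z 115 mm, halfway between the outer faces of the resting trigger and the post (33 mm either way along the vise's y): a gripper takes both between its fingers here from above, closing along y. Width over both: 66 mm at rest, 42 mm fully squeezed. Other parts within 60 mm are under 87 mm high. The post does not move, so the hand follows towards +y by half the closing
- trigger: Red paddle, 32 mm wide, 12 thick, top z 136 mm, sliding to the vise's +y. Origin on its front face at worktop height: vise y = -21 mm at rest, +3 fully squeezed. A spring returns it (2.3 to 4.4 N). Its pawl pushes the jaw one to one after 0 to 8 mm of lost motion (8 mm teeth); on the way back it clicks over and the jaw stays. Blocked after a few mm until the catch is about 30 mm out
- catch (a joint): Yellow lock catch: its travel out along the vise's -x, in m, 0 = fully in (locked), 0.040 = fully out at its end stop (trigger free). Starts between 0 and 0.012. It resists with about 1.5 N and stays where it is left
- catch_knob (a point): Point in the catch's upright yellow knob, 12 mm below its flat top (top z 57 mm). The knob is 20 mm along the vise's x and 24 mm along its y: pinch it across y from above and draw it along the vise's -x, or push it. Between knob and vise, 19 to 25 mm on the +x side of the point, stands the catch's own arm, 83 mm high and 34 mm wide
- jaw: Moving jaw with its toothed bar: grey plate 60 mm wide, top z 76 mm, sliding along the vise's y on a stiff guide (3 N). Its origin (at worktop height) is at vise y = 60 to 85 mm at the start. It may creep back when the trigger is let go under load. It carries the cushion. With the jar against the stop the unpressed cushion touches it when the jaw's origin is at vise y = 122 mm
- pad_face (a point): Middle of the flat front face of the jaw's rubber cushion, 47 mm above the worktop, 25 mm in front of the jaw's origin along the vise's y while the cushion is not pressed. The rubber pad is 56 x 52 mm, with an orange neck behind it that shows how far it is pressed in
- cushion (a joint): How far the spring-loaded cushion is pressed into the jaw, in m: 0 = not loaded, 0.014 = bottomed out. 1.3 N per mm
- stop: Fixed rear stop of the vise, grey with a rubber face 70 mm wide; the face stands at y = 209 mm of the vise, its origin 5 mm behind the face and 10 mm above the worktop
- honey_jar: Honey jar with white lid, 58 x 62 x 99 mm (62 along the vise's y), about 0.44 kg, standing loose on the polished plate (z 11 mm) 2 to 12 mm in front of the rear stop. Origin: centre of its underside. Fragile
- teapot: Bystander: small dark iron teapot with bail handle, 109 x 130 x 120 mm. Origin: centre of its underside
- spice_b: Bystander: spice jar with dark cap, 44 mm wide, 105 mm high. Origin: centre of its underside
- pepper_mill: Bystander: small turned mill, 29 mm wide, 97 mm high. Origin: centre of its underside
Mind the look-alikes: they are no part of the job. Of the things shaped like the honey_jar, the white one is meant.

How it is judged:
By the outcome, as a careful person would: the job done as asked, in the order asked, and still so for the second after the job is handed in, while the arm keeps its last pose, push and grip.
It also fails if it takes over 72 s, if anything falls off the work surface, if the arm or the gripper's body presses on something with over 40 N, if the wrist force passes 120 N, or if a joint passes its speed limit or range.

### The arm

A 7-joint arm with a two-finger parallel gripper is mounted at the origin on a cart in front of the work surface, level with it; the furniture and walls round the work are solid. World frame = base frame: x ahead of the robot, y to its left, z up, the work surface at z = 0. Lengths are in m, angles in rad, forces in N, time in s.
With the tool pointing down it reaches from about 0.35 to 0.9 m from the base axis. Payload 8.1 kg.
Tool frame: the origin (TCP) lies between the finger pads; the fingertips stand ahead of it and the grasp point (between the pads) is the TCP (arm.nose_length is the z of the fingertips in the tool frame, in m); z points along the fingers, y is the line along which they close (so a half turn about z gives the same grasp; the last joint's range is limited). The gripper opens to 92 mm and grips with 3 to 60 N. Pads are 19 mm wide; open, the fingers measure 130 mm over their backs; the gripper's body (75 mm by 190 mm) begins 47 mm behind the grasp point.
Start: joints at [-1.361, 0.434, 0.025, 1.573, -0.012, 1.134, -0.075], TCP at [0.192, 0.595, 0.246] pointing down, gripper open.
Joint ranges: [-2.62, 2.62], [-0.44, 2.09], [-1.27, 1.32], [0.08, 2.57], [-1.32, 4.46], [0.12, 2], [-2.74, 2.74]. Speed limits (rad/s): [2.22, 2.22, 3.01, 3.01, 3.14, 3.14, 3.14].

### API

Orientations are given as a rotation vector (axis times angle).
In Python, from cell import sensors, optics, arm gives the robot as it stands.
- The arm moves only by the tool arm_command, never from a script. Its argument "deltas" is one flat list of numbers, 7 for each row, row after row: the turn, a rotation vector about the world's x, y, z as a fraction of full scale, then the shift along the world's x, y, z as a fraction of full scale, then the finger opening in mm, from 0 to 91.8. In form: [wx, wy, wz, dx, dy, dz, fingers, wx, wy, wz, dx, dy, dz, fingers, ...]. A call has 1 to 20 rows; each row is the pose to reach, as a shift and turn from the pose commanded when the call began; what a row does not reach only later rows make up. Full scale, the value 1, is 1 m for a shift and 90 degrees for a turn. A row lasts 1/10 s, in which the tool goes at most 50 mm and 8.59 degrees, less where a joint would pass 70% of its speed; a pose out of reach is approached as far as the arm can. A call with a number of a shift or a turn outside -1 to 1 is refused whole. A call with a gripper value outside its range is refused whole. The fingers move at their own pace and stop on an object; "force" is the grip in N (left out, the last holds). Time passes only in rows, so rows that repeat a pose let the fingers close. It gives the time, the measured TCP pose, the force, the opening and the grip force at its end, in the units of the state.
- sensors.observe(): the state, without advancing time (a new reading comes with each control period).
- optics.get_image(name): name is "scene" or "top"; returns the picture (480x640x3 uint8, blue, green, red); there is no depth.
- optics.calibration(name): a dict with "camera_matrix" (3x3 intrinsics, pixels), "rvec" (rotation vector, rad) and "tvec" (3), from world to camera coordinates, as OpenCV has them. Camera axes: x right, y down, z forward; pixel columns grow to the right and rows downward; lengths in m; the calibration is good to about 2 mm. A picture is of the moment at which its call begins. calibration takes no time and is no camera call.
- arm.sign_off(): hands the job in; it is judged then, once.
The state is a dict: "clock": time; "joints": joint angles; "dq": joint speeds; "joint_efforts": joint torques, N m; "position": TCP position; "ee_rot": TCP orientation; "force": force on the tool from outside, world axes, zero at the start; "ft_torque": the same for the moment, N m; "width": opening from 0.0 (shut) to 1.0 (fully open); "gripper_force": force on a finger pad.
Only numpy, scipy, OpenCV 4.12 (cv2) and the standard library are available. Lean on these libraries where they do the work, as an engineer would, in place of code of your own. Each camera call takes 0.05 s, during which the arm holds its last target. There are 200 camera calls.

## Working session

There is one attempt and no reset: what is moved stays moved. The work goes in short steps, Python scripts to look and compute and a tool call to move; the robot and the scene stay as the last step left them, time stands still between calls to the robot, and variables do not carry over. Pictures are saved under pics/ and viewed, at most 10 in all, crops included, and the job is handed in when it is done.

Besides the shell and the picture viewer there is one more tool, called after "Call:" as name(argument=value, ...), one argument or row to a line, values as JSON. arm_command: Moves the arm, as the interface text tells. Its arguments: {"type":"object","properties":{"deltas":{"type":"array","items":{"type":"number"}},"force":{"type":"number"}},"required":["deltas"]}

```bash
mkdir -p pics; ls
python3 - <<'E'
from cell import sensors, optics, arm
import cv2
print(sensors.observe(), arm.nose_length)
for n in("scene","top"):
    cv2.imwrite(f"pics/{n}0.png",optics.get_image(n)); print(n,optics.calibration(n))
E
```

```text
pics
{'clock': 0.0, 'joints': array([-1.36054834,  0.43518817,  0.02499446,  1.5741061 , -0.01161314,
        1.13399262, -0.0750828 ]), 'dq': array([-0.00022599,  0.00026357,  0.00023524, -0.00047387, -0.00028387,
       -0.00042485, -0.00135153]), 'joint_efforts': array([-4.48795718e-04, -6.67844152e+01,  9.84706990e-01, -3.14461577e+01,
       -6.06430555e-02,  4.31045028e-02,  1.57112772e-04]), 'position': array([0.19226699, 0.59418267, 0.24496334]), 'ee_rot': array([-4.89523057e-01, -3.10311252e+00,  2.42741739e-03]), 'force': array([ 0.30054259, -0.3074499 , -0.32399181]), 'ft_torque': array([-0.00654098,  0.03256421, -0.07497606]), 'gripper_force': 0.0, 'width': 0.9986698110981354} 0.019
scene {'camera_matrix': array([[510.80877218,   0.        , 327.49715588],
       [  0.        , 510.80877218, 242.19352066],
       [  0.        ,   0.        ,   1.        ]]), 'rvec': array([ 2.11859172, -1.29090918,  0.5086452 ]), 'tvec': array([-0.21119153,  0.47243909,  1.22021922])}
top {'camera_matrix': array([[561.55127639,   0.        , 309.78386095],
       [  0.        , 561.55127639, 237.46405993],
       [  0.        ,   0.        ,   1.        ]]), 'rvec': array([ 2.19996784, -2.13863618,  0.12319314]), 'tvec': array([0.04437752, 0.57547235, 1.57452532])}
```

View pics/scene0.png

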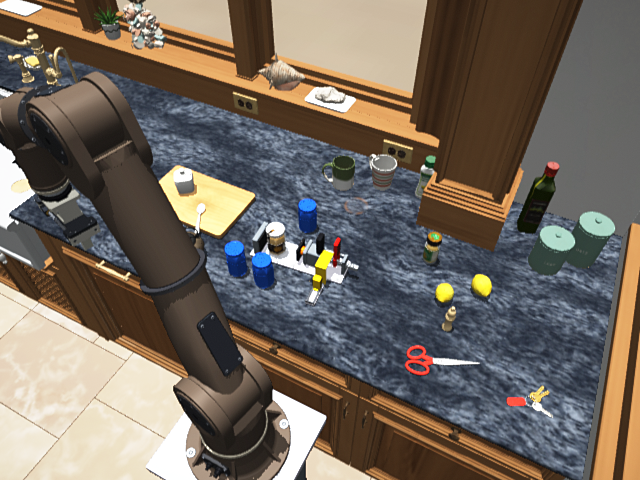

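View pics/top0.png

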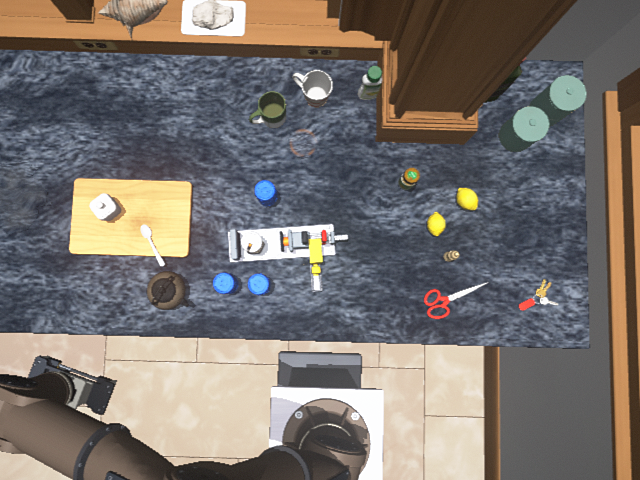

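The vise lies at top (228–348, 225–262): stop at the left (233,245), the white-lidded jar at (255,244), the red trigger at (324,237) and the yellow catch at (316,255). Jar-like candidates are the blue-lidded ones at (265,192), (223,283) and (259,285), and the white-lidded one standing in the vise at (255,244). The white one fits the description. I'll confirm it in an enlarged crop.

Run:
```python
import cv2,numpy as np
a=cv2.imread("pics/top0.png")[210:300,215:355]; b=cv2.imread("pics/scene0.png")[215:310,240:370]
a=cv2.resize(a,(780,501),interpolation=cv2.INTER_CUBIC)
cv2.imwrite("pics/c1.png",a); cv2.imwrite("pics/c2.png",cv2.resize(b,(780,570),interpolation=cv2.INTER_CUBIC))
```

```text
(no output)
```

View pics/c1.png

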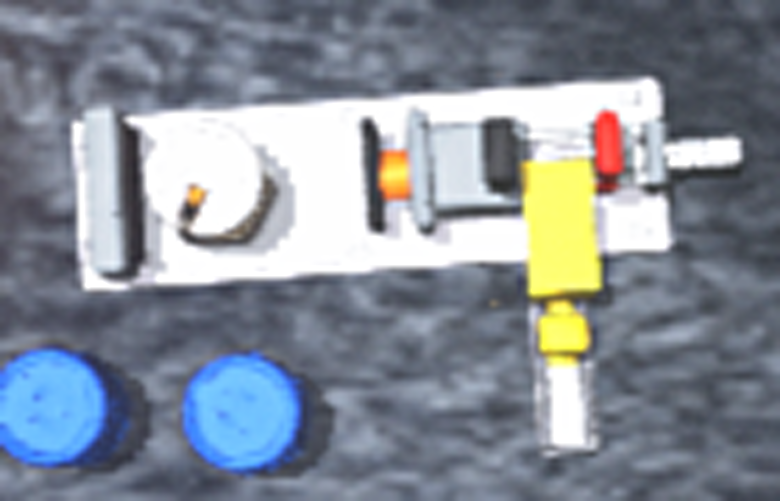

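View pics/c2.png

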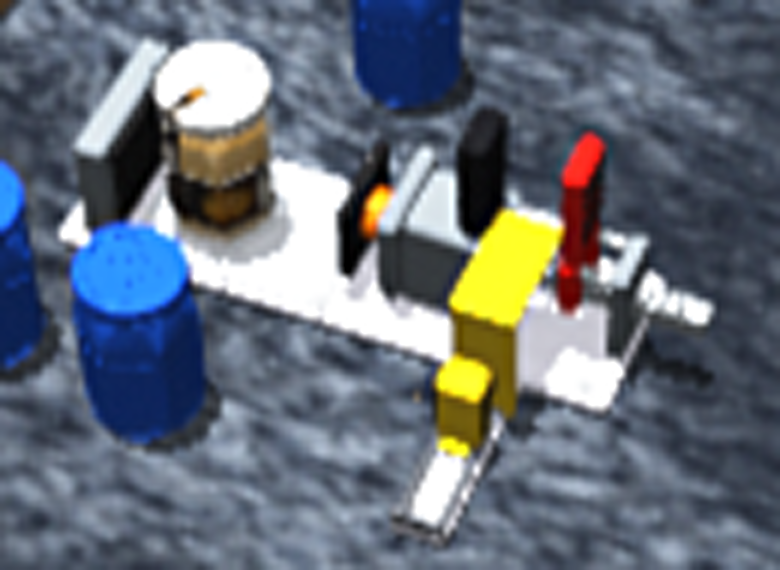

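The crop confirms the white-lidded jar against the stop in the vise. Next I fit the vise pose from the plate corners and the tops.

```bash
cat > h.py <<'E'
import numpy as np,cv2
from cell import optics
from scipy.optimize import least_squares
def ray(n,u):
    c=optics.calibration(n);R=cv2.Rodrigues(c["rvec"])[0]
    C=-R.T@c["tvec"]; d=R.T@np.linalg.inv(c["camera_matrix"])@[*u,1]; return C,d
def at_z(n,u,z):
    C,d=ray(n,u); return (C+d*(z-C[2])/d[2])
def proj(n,P):
    c=optics.calibration(n); return cv2.projectPoints(np.float64(P).reshape(-1,3),c["rvec"],c["tvec"],c["camera_matrix"],None)[0][:,0]
def T(p,P):
    P=np.float64(P).reshape(-1,3);c,s=np.cos(p[2]),np.sin(p[2])
    return np.c_[p[0]+c*P[:,0]-s*P[:,1],p[1]+s*P[:,0]+c*P[:,1],P[:,2]]
E
python3 - <<'E'
from h import *
t=np.array([[75,123],[84,290],[671,248],[658,80],[608,143],[501,150]])/5.571+[215,210]
P=np.array([[45,245,10],[-45,245,10],[-45,-60,10],[45,-60,10],[0,-27,136],[0,25,136]])/1e3
s=np.array([[610,408],[583,152]])/6+[240,215]; Ps=np.array([[-45,-60,10],[0,-27,136]])/1e3
f=lambda p:np.r_[(proj("top",T(p,P))-t).ravel(),(proj("scene",T(p,Ps))-s).ravel()]
r=least_squares(f,[.5,0,0],loss="soft_l1"); print(r.x,f(r.x).reshape(-1,2).round(1))
p=r.x
print("cam",ray("top",(0,0))[0])
Tp=T(p,[0,0,.115]);print("squeeze",Tp)
k=at_z("top",np.array([564,332])/5.571+[215,210],.057);k2=at_z("scene",np.array([465,378])/6+[240,215],.057)
R=np.array([[np.cos(p[2]),np.sin(p[2])],[-np.sin(p[2]),np.cos(p[2])]])
for q in(k,k2):print("knob",q,R@(q[:2]-p[:2]))
c=at_z("top",np.array([420,170])/5.571+[215,210],.076);print("jaw",R@(c[:2]-p[:2]))
c=at_z("top",np.array([372,170])/5.571+[215,210],.073);print("padface",R@(c[:2]-p[:2]))
E
```

```text
[0.56661284 0.04930238 0.10200657] [[-0.4 -0.5]
 [-0.2  0.5]
 [ 0.   0.3]
 [-0.1 -0.4]
 [ 0.2 -0.3]
 [-0.  -0.1]
 [-0.2  0. ]
 [ 0.4  1.1]]
cam [0.40257079 0.06868383 1.62649533]
squeeze [[0.56661284 0.04930238 0.115     ]]
knob [0.48141171 0.04021788 0.057     ] [-0.08568332 -0.00036126]
knob [0.47946146 0.04040758 0.057     ] [-8.76041082e-02  2.60421679e-05]
jaw [-0.00088915  0.06553672]
padface [0.0011757  0.08947315]
```

The vise is at (0.567, 0.049) with yaw 0.102 rad, and the knob is near (0.480, 0.040). The jaw sits at about 65 mm. I'll move above the knob.

Call:
arm_command(
  deltas=[0,0,0.263,0.288,-0.555,-0.03,50,0,0,0.263,0.288,-0.555,-0.03,50,0,0,0.263,0.288,-0.555,-0.03,50,0,0,0.263,0.288,-0.555,-0.03,50,0,0,0.263,0.288,-0.555,-0.03,50,0,0,0.263,0.288,-0.555,-0.03,50,0,0,0.263,0.288,-0.555,-0.03,50,0,0,0.263,0.288,-0.555,-0.03,50,0,0,0.263,0.288,-0.555,-0.03,50,0,0,0.263,0.288,-0.555,-0.03,50,0,0,0.263,0.288,-0.555,-0.03,50,0,0,0.263,0.288,-0.555,-0.03,50,0,0,0.263,0.288,-0.555,-0.03,50,0,0,0.263,0.288,-0.555,-0.03,50,0,0,0.263,0.288,-0.555,-0.03,50,0,0,0.263,0.288,-0.555,-0.03,50,0,0,0.263,0.288,-0.555,-0.03,50,0,0,0.263,0.288,-0.555,-0.03,50],
  force=15,
)

```text
clock: 1.9
position: [0.48, 0.0407, 0.2158]
ee_rot: [0.161, -3.137, -0.001]
force: [-0.2, -0.5, -1.0]
width: 0.546
gripper_force: 0.0
```

Call:
arm_command(
  deltas=[0,0,0,0,0,-0.04,50,0,0,0,0,0,-0.08,50,0,0,0,0,0,-0.11,50,0,0,0,0,0,-0.13,50,0,0,0,0,0,-0.15,50,0,0,0,0,0,-0.17,50,0,0,0,0,0,-0.17,50],
)

```text
clock: 2.6
position: [0.4788, 0.04, 0.0439]
ee_rot: [0.159, -3.134, 0.001]
force: [-1.3, 0.9, -0.6]
width: 0.546
gripper_force: 0.0
```

Run:
```python
import cv2,numpy as np
from cell import optics
b=optics.get_image("scene")[205:315,240:370]
cv2.imwrite("pics/k1.png",cv2.resize(b,(709,600),interpolation=cv2.INTER_CUBIC))
```

```text
(no output)
```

View pics/k1.png

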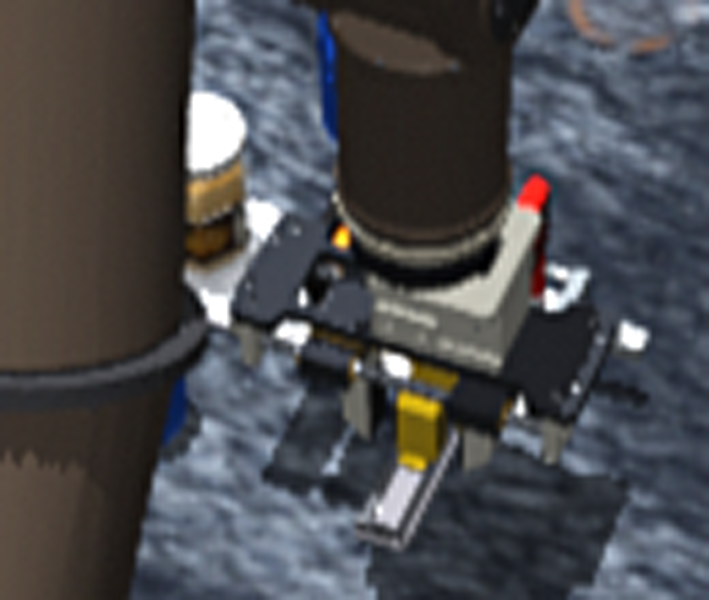

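The knob at (420,430) in this crop stands between the two fingers (360 and 475), well placed. I'll close on it and draw it along −x of the vise (world −0.995, −0.102).

Call:
arm_command(
  deltas=[0,0,0,0,0,0,15,0,0,0,0,0,0,15,0,0,0,0,0,0,15,0,0,0,0,0,0,15,0,0,0,0,0,0,15],
  force=15,
)

```text
clock: 3.15
position: [0.4807, 0.0426, 0.0466]
ee_rot: [-0.161, 3.136, 0.005]
force: [-2.2, 10.0, 4.5]
width: 0.259
gripper_force: 15.0
```

Call:
arm_command(
  deltas=[0,0,0,-0.005,0.0015,0,15,0,0,0,-0.01,0.001,0,15,0,0,0,-0.015,0.0005,0,15,0,0,0,-0.02,0,0,15,0,0,0,-0.025,-0.0005,0,15,0,0,0,-0.028,-0.001,0,15],
)

```text
clock: 3.75
position: [0.4528, 0.0398, 0.0466]
ee_rot: [-0.159, 3.135, 0.002]
force: [-0.0, 7.7, 5.7]
width: 0.262
gripper_force: 15.0
```

Call:
arm_command(
  deltas=[0,0,0,-0.003,-0.0003,0,15,0,0,0,-0.005,-0.0005,0,15,0,0,0,-0.007,-0.0007,0,15],
)

```text
clock: 4.05
position: [0.4461, 0.0392, 0.0465]
ee_rot: [-0.159, 3.135, 0.002]
force: [1.0, 6.0, 6.4]
width: 0.262
gripper_force: 15.0
```

Call:
arm_command(
  deltas=[0,0,0,-0.002,-0.0002,0,15,0,0,0,-0.004,-0.0004,0,15],
)

```text
clock: 4.25
position: [0.4443, 0.039, 0.0467]
ee_rot: [-0.159, 3.131, 0.002]
force: [12.1, 7.3, -9.1]
width: 0.26
gripper_force: 15.0
```

Call:
arm_command(
  deltas=[0,0,0,-0.002,-0.0002,0,15,0,0,0,-0.004,-0.0004,0,15],
)

```text
clock: 4.45
position: [0.4432, 0.0389, 0.0471]
ee_rot: [-0.158, 3.126, 0.003]
force: [16.5, 7.1, -7.2]
width: 0.261
gripper_force: 15.0
```

The catch is at its end stop: it stopped at x≈0.444 and the force rose to 16 N. I'll release, lift and go above the squeeze grip.

Call:
arm_command(
  deltas=[0,0,0,0.003,0,0,50,0,0,0,0.003,0,0,50,0,0,0,0.003,0,0,50,0,0,0,0.003,0,0.04,91,0,0,0,0.003,0,0.08,91,0,0,0,0.003,0,0.13,91,0,0,0,0.05,0.003,0.15,91,0,0,0,0.1,0.008,0.15,91,0,0,0,0.1296,0.0118,0.15,91,0,0,0,0.1296,0.0118,0.15,91,0,0,0,0.1296,0.0118,0.15,91],
)

```text
clock: 5.55
position: [0.5662, 0.0485, 0.1948]
ee_rot: [0.156, -3.135, 0.001]
force: [-1.0, -0.6, 0.1]
width: 0.991
gripper_force: 0.0
```

Run:
```python
import cv2,numpy as np
from cell import optics
b=optics.get_image("scene")[175:305,240:370];a=optics.get_image("top")[205:305,215:355]
cv2.imwrite("pics/k2.png",np.hstack([cv2.resize(b,(400,400),interpolation=3),cv2.resize(a,(400,400),interpolation=3)]))
```

```text
(no output)
```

View pics/k2.png

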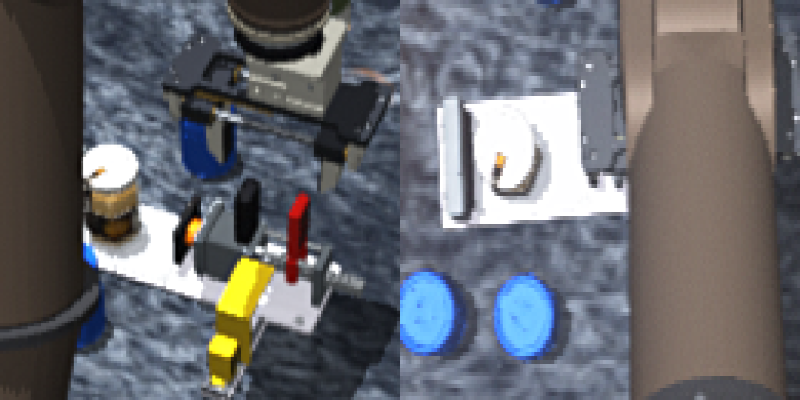

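The catch is drawn out (left panel, 225,360), and the post and trigger lie below the open fingers. I'll descend.

Call:
arm_command(
  deltas=[0,0,0,0,0.0005,-0.03,91,0,0,0,0,0.0005,-0.05,91,0,0,0,0,0.0005,-0.065,91,0,0,0,0,0.0005,-0.08,91,0,0,0,0,0.0005,-0.08,91],
)

```text
clock: 6.15
position: [0.5645, 0.0492, 0.1142]
ee_rot: [0.157, -3.134, 0.001]
force: [0.6, -0.1, -0.5]
width: 0.998
gripper_force: 0.0
```

Call:
arm_command(
  deltas=[0,0,0,0,0,0,68,0,0,0,0,0,0,68,0,0,0,0,0,0,68,0,0,0,0,0,0,68],
  force=25,
)

```text
clock: 6.55
position: [0.5673, 0.0501, 0.1165]
ee_rot: [-0.158, 3.136, 0.001]
force: [0.2, 2.8, 1.7]
width: 0.748
gripper_force: 1.4
```

Call:
arm_command(
  deltas=[0,0,0,-0.0002,0.002,0,64,0,0,0,-0.0004,0.004,0,60,0,0,0,-0.0006,0.006,0,56,0,0,0,-0.0008,0.008,0,52,0,0,0,-0.001,0.01,0,48,0,0,0,-0.0012,0.012,0,44,0,0,0,-0.0013,0.013,0,42,0,0,0,-0.0013,0.013,0,41.5],
)

```text
clock: 7.35
position: [0.5659, 0.0634, 0.1162]
ee_rot: [-0.159, 3.137, 0.001]
force: [-2.0, 4.4, 6.8]
width: 0.455
gripper_force: 10.7
```

Call:
arm_command(
  deltas=[0,0,0,0.0004,-0.004,0,50,0,0,0,0.0008,-0.008,0,58,0,0,0,0.0012,-0.012,0,67,0,0,0,0.0012,-0.0125,0,68,0,0,0,0.0012,-0.0125,0,68],
)

```text
clock: 7.85
position: [0.5671, 0.0506, 0.1159]
ee_rot: [-0.158, 3.137, 0.001]
force: [0.5, 4.8, 3.4]
width: 0.738
gripper_force: 1.9
```

Call:
arm_command(
  deltas=[0,0,0,-0.0002,0.002,0,64,0,0,0,-0.0004,0.004,0,60,0,0,0,-0.0006,0.006,0,56,0,0,0,-0.0008,0.008,0,52,0,0,0,-0.001,0.01,0,48,0,0,0,-0.0012,0.012,0,44,0,0,0,-0.0013,0.0125,0,42,0,0,0,-0.0013,0.0125,0,41.5],
)

```text
clock: 8.65
position: [0.5658, 0.0635, 0.1158]
ee_rot: [-0.159, 3.137, 0.001]
force: [1.0, 5.4, 3.8]
width: 0.456
gripper_force: 11.0
```

Run:
```python
import cv2,numpy as np
from cell import optics
b=optics.get_image("scene");a=optics.get_image("top")
cv2.imwrite("pics/s2.png",b);cv2.imwrite("pics/t2.png",a)
b=b[205:285,250:350];a=a[215:275,220:295]
cv2.imwrite("pics/k3.png",np.hstack([cv2.resize(b,(400,320),interpolation=3),cv2.resize(a,(400,320),interpolation=3)]))
```

```text
(no output)
```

View pics/k3.png

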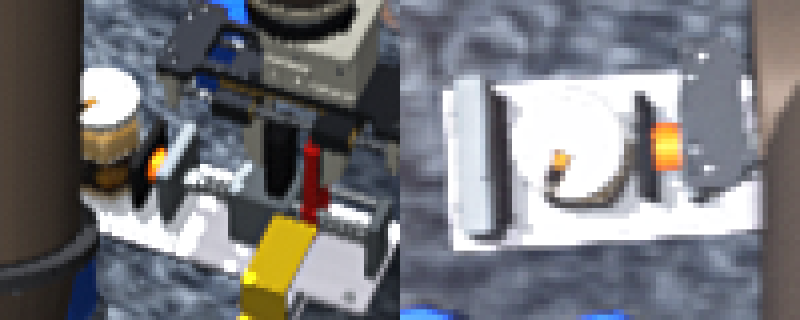

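Left panel: the jaw plate's top edge runs from (170,155) to (195,125), and the gap from pad to jar is small. Right panel: the pad's front edge is at x≈638.

Run:
```python
from h import *
p=[0.56661284,0.04930238,0.10200657]
R=np.array([[np.cos(p[2]),np.sin(p[2])],[-np.sin(p[2]),np.cos(p[2])]])
def v(n,u,z): return (R@(at_z(n,u,z)[:2]-p[:2])*1e3).round(1)
print("pad face",v("top",(264.6,242.6),.073),"pad back",v("top",(268.4,242.6),.073))
print("jar front(lid z.11)",v("top",(220+230/5.33,241),.105), "stop edge",v("top",(220+97/5.33,244),.08))
for u in((170,157),(197,125),(183,141)): print("jaw top",v("scene",(250+u[0]/4,205+u[1]/4),.076))
# predicted scene pixel of pad face / jaw
for y in(.09,.1,.11):print(y,proj("top",T(p,[0,y+.025,.073])).round(1),proj("scene",T(p,[0,y,.076])).round(1))
t=cv2.imread("pics/t2.png");print(t[243,256:282].tolist())
```

```text
pad face [ -1.1 137.4] pad back [ -1.9 126.9]
jar front(lid z.11) [  0.2 139. ] stop edge [ -0.4 210. ]
jaw top [-10.4 112. ]
jaw top [ 27. 106.]
jaw top [  8.  109.4]
0.09 [[272.6 241.6]] [[300.6 243.9]]
0.1 [[269.  241.9]] [[297.5 243. ]]
0.11 [[265.4 242.1]] [[294.5 242. ]]
[[255, 254, 254], [255, 254, 254], [255, 254, 254], [255, 255, 255], [255, 255, 255], [241, 234, 233], [115, 119, 126], [89, 94, 101], [83, 79, 80], [77, 67, 63], [78, 65, 71], [71, 108, 178], [84, 216, 255], [82, 231, 255], [77, 228, 255], [84, 225, 255], [169, 193, 241], [141, 127, 127], [192, 179, 170], [210, 195, 191], [165, 150, 147], [142, 129, 125], [139, 126, 121], [140, 127, 122], [139, 125, 119], [141, 126, 124]]
```

Call:
arm_command(
  deltas=[0,0,0,0.0004,-0.004,0,50,0,0,0,0.0008,-0.008,0,58,0,0,0,0.0012,-0.012,0,67,0,0,0,0.0012,-0.0125,0,68,0,0,0,0.0012,-0.0125,0,68],
)

```text
clock: 9.25
position: [0.5664, 0.0505, 0.1155]
ee_rot: [0.158, -3.137, -0.001]
force: [1.0, 4.7, 1.2]
width: 0.742
gripper_force: 1.8
```

Call:
arm_command(
  deltas=[0,0,0,-0.0002,0.002,0,64,0,0,0,-0.0004,0.004,0,60,0,0,0,-0.0005,0.0045,0,59,0,0,0,-0.0005,0.005,0,58,0,0,0,-0.0005,0.005,0,58],
)

```text
clock: 9.75
position: [0.5659, 0.0553, 0.1155]
ee_rot: [0.158, -3.137, -0.0]
force: [1.3, 3.4, -2.0]
width: 0.633
gripper_force: 9.0
```

Call:
arm_command(
  deltas=[0,0,0,-0.0001,0.001,0,56,0,0,0,-0.0001,0.0015,0,55,0,0,0,-0.0002,0.002,0,54,0,0,0,-0.0002,0.002,0,54],
)

```text
clock: 10.15
position: [0.5657, 0.0572, 0.1155]
ee_rot: [0.158, -3.137, -0.0]
force: [0.7, 4.2, -3.4]
width: 0.59
gripper_force: 11.8
```

Run:
```python
from h import *
cv2.imwrite("pics/s3.png",optics.get_image("scene"))
t=optics.get_image("top");cv2.imwrite("pics/t3.png",t);print(t[243,245:280].tolist())
```

```text
[[237, 230, 234], [155, 166, 196], [202, 215, 225], [255, 255, 252], [255, 255, 255], [255, 255, 255], [255, 255, 255], [255, 254, 254], [255, 254, 254], [255, 254, 254], [255, 254, 254], [255, 255, 255], [255, 255, 255], [244, 237, 237], [118, 123, 129], [91, 96, 105], [87, 83, 85], [81, 68, 64], [80, 75, 86], [84, 177, 239], [97, 238, 255], [90, 241, 255], [97, 236, 255], [191, 210, 237], [236, 221, 207], [239, 229, 217], [217, 200, 190], [134, 125, 119], [178, 171, 168], [255, 255, 255], [251, 245, 245], [153, 142, 140], [251, 240, 234], [200, 188, 183], [143, 128, 124]]
```

Call:
arm_command(
  deltas=[0,0,0,-0.0001,0.0005,0,53,0,0,0,-0.0001,0.001,0,52,0,0,0,-0.0001,0.001,0,52],
)

```text
clock: 10.55
position: [0.5656, 0.0582, 0.1155]
ee_rot: [0.158, -3.137, -0.0]
force: [-0.9, 5.4, -5.7]
width: 0.57
gripper_force: 14.4
```

```bash
cat > m.py <<'E'
from h import *
import sys
def edges(t,s=None):
    o=[]
    for r in range(239,247):
        g=t[r].astype(float); x=np.arange(640)
        i=next(k for k in range(250,275) if g[k].sum()<510)           # pad front, 50% crossing
        a=g[i-1].sum();b=g[i].sum(); f=i-1+(a-510)/(a-b)
        sat=(g[:,2]-g[:,0])[i:i+20].clip(0)/165                        # orange length, px
        o.append((f,sat.sum()))
    return np.round(o,2)
t2=[cv2.imread(f"pics/t{k}.png") for k in(2,3)]
new=optics.get_image("top"); k=sys.argv[1]; cv2.imwrite(f"pics/t{k}.png",new); cv2.imwrite(f"pics/s{k}.png",optics.get_image("scene"))
for t in t2+[new]: e=edges(t);print(np.median(e,0),e[:,1])
E
python3 m.py 4
```

```text
[261.585   5.75 ] [6.08 6.25 5.32 4.6  5.42 6.13 6.19 3.24]
[258.615   4.475] [4.4  4.56 4.74 3.83 4.32 4.55 4.67 4.16]
[258.625   3.945] [3.44 3.88 4.1  3.38 4.02 4.47 4.01 3.37]
```

Call:
arm_command(
  deltas=[0,0,0,-0.0001,0.0005,0,51,0,0,0,-0.0001,0.0008,0,50.4,0,0,0,-0.0001,0.0008,0,50.4,0,0,0,-0.0001,0.0008,0,50.4],
)

```text
clock: 11.05
position: [0.5655, 0.059, 0.1155]
ee_rot: [0.158, -3.137, -0.0]
force: [0.2, 6.7, -6.4]
width: 0.552
gripper_force: 16.4
```

```bash
python3 m.py 5
python3 - <<'E'
import cv2,numpy as np
c=lambda n:np.vstack([cv2.resize(cv2.imread(f"pics/s{n}.png")[220:280,255:330],(400,300),interpolation=3),cv2.resize(cv2.imread(f"pics/t{n}.png")[218:268,220:290],(400,285),interpolation=3)])
cv2.imwrite("pics/k5.png",np.hstack([c(2),c(5)]))
E
```

```text
[261.585   5.75 ] [6.08 6.25 5.32 4.6  5.42 6.13 6.19 3.24]
[258.615   4.475] [4.4  4.56 4.74 3.83 4.32 4.55 4.67 4.16]
[258.645   3.32 ] [2.98 3.33 3.59 2.87 3.31 3.96 3.38 2.77]
```

View pics/k5.png

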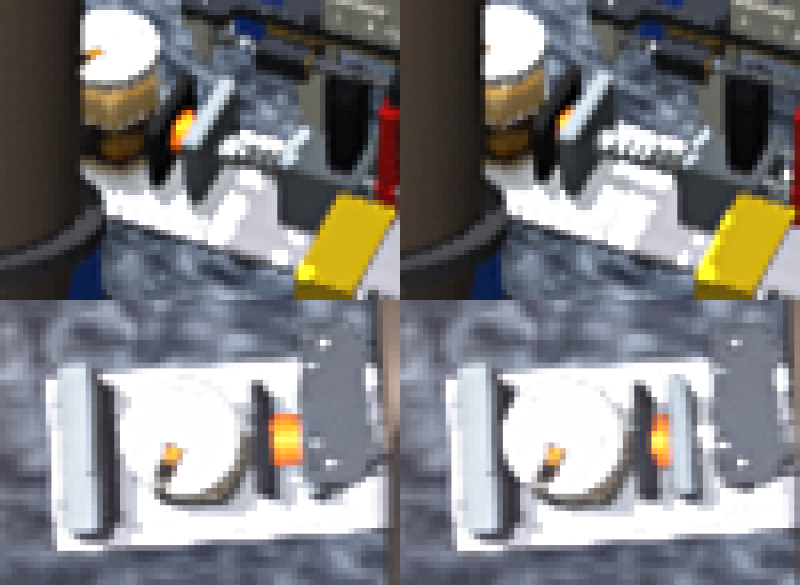

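The jar is against the stop. The orange neck is visibly shorter, though in the earlier frame the gripper hid part of it. I'll compare with the very first, unloaded frame.

Run:
```python
import cv2,numpy as np
for n,r0,c in((0,range(237,246),(278,296)),(5,range(239,247),(255,275))):
    t=cv2.imread(f"pics/top0.png" if n==0 else "pics/t5.png").astype(float)
    print(n,[round(((t[r,c[0]:c[1],2]-t[r,c[0]:c[1],0]).clip(0)/165).sum(),2) for r in r0])
    r=242 if n else 241
    print(t[r,c[0]:c[1]].astype(int).tolist()); r=r-7; print(t[r,c[0]:c[1]].mean(1).astype(int)); print(t[r+14,c[0]:c[1]].mean(1).astype(int))
```

```text
0 [np.float64(4.55), np.float64(5.71), np.float64(5.68), np.float64(5.2), np.float64(4.73), np.float64(5.7), np.float64(6.32), np.float64(5.96), np.float64(3.74)]
[[255, 255, 255], [255, 255, 255], [170, 163, 160], [79, 70, 64], [77, 79, 82], [93, 184, 230], [108, 244, 255], [113, 247, 255], [106, 244, 255], [107, 242, 255], [178, 205, 230], [229, 210, 197], [229, 216, 203], [197, 187, 175], [153, 144, 136], [226, 215, 202], [240, 233, 225], [236, 229, 221]]
[255 229  98  59  70 189 220 223 255 233 191 208 209 165 201 224 223 222]
[255 255 214  84  64  76 193 217 222 255 236 201 214 218 156  97  77  74]
5 [np.float64(2.98), np.float64(3.33), np.float64(3.59), np.float64(2.87), np.float64(3.31), np.float64(3.96), np.float64(3.38), np.float64(2.77)]
[[246, 244, 244], [254, 254, 254], [255, 255, 255], [245, 240, 238], [130, 133, 141], [95, 98, 100], [88, 80, 80], [84, 68, 65], [78, 90, 108], [111, 250, 255], [120, 255, 255], [114, 231, 253], [209, 212, 218], [239, 224, 210], [235, 225, 212], [202, 187, 177], [140, 129, 125], [201, 194, 188], [255, 255, 255], [249, 245, 245]]
[251 235 255 255 255 226  82  59  52 156 255 237 207 218 210 133 115 197
 220 181]
[223 131 119  90 127 185 131  78  70  66 145 196 186 213 226 207 125 115
 189 211]
```

The estimates put the compression at about 6.4 mm: 5.5–6.6 from the image, about 6.8 from the trigger travel and about 7.2 from the force. I'll squeeze half a millimetre more and check that it holds.

Call:
arm_command(
  deltas=[0,0,0,0,0.0002,0,49.9,0,0,0,0,0.0003,0,49.9,0,0,0,0,0.0003,0,49.9,0,0,0,0,0.0003,0,49.9,0,0,0,0,0.0003,0,49.9,0,0,0,0,0.0003,0,49.9,0,0,0,0,0.0003,0,49.9,0,0,0,0,0.0003,0,49.9],
)

```text
clock: 11.95
position: [0.5655, 0.0592, 0.1155]
ee_rot: [0.158, -3.137, -0.0]
force: [-0.4, 5.5, -6.0]
width: 0.544
gripper_force: 16.9
```

```bash
python3 m.py 6
```

```text
[261.585   5.75 ] [6.08 6.25 5.32 4.6  5.42 6.13 6.19 3.24]
[258.615   4.475] [4.4  4.56 4.74 3.83 4.32 4.55 4.67 4.16]
[258.625   3.14 ] [2.96 3.1  3.38 2.81 3.34 3.86 3.18 2.7 ]
```

The clamp is steady at about 7 mm of cushion compression, so I'm handing the job in.

```bash
python3 -c "
from cell import arm
print(arm.sign_off())"
```

```text
the job is handed in; nothing more can be done
None
```

I slid the catch out to its end stop and handed the job in still squeezing the trigger on its third stroke, with the jar against the rear stop and the cushion pressed in about 7 mm of 14 (my estimates ranged from about 5.5 to 7.5 mm).

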